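# Line up the clay vases by height

### The arm

A 6-joint arm with a two-finger parallel gripper is mounted at the origin on the work surface. World frame = base frame: x ahead of the robot, y to its left, z up, the work surface at z = 0. Lengths are in mm, angles in rad, forces in N, time in s.
With the tool pointing down it reaches from about 275 to 825 mm from the base axis. Payload 4.9 kg.
Tool frame: the origin (TCP) lies midway between the tips of the shut fingers; the grasp point (between the pads) lies 19 mm behind it; z points along the fingers, y is the line along which they close (so a half turn about z gives the same grasp; the last joint's range is limited). The gripper opens to 85 mm and grips with 20 to 120 N. Pads are 22 mm wide; open, the fingers measure 114 mm over their backs; the gripper's body (76 mm by 85 mm) begins 54 mm behind the grasp point. The pads swing forward as they close: fully open they stand 13 mm farther back than shut.
Start: joints at [1.007, 0.326, -0.193, 1.052, 0, 1.437], TCP at [229.176, 499.997, 231.281] pointing down, gripper open.
Joint ranges: [-2.65, 2.65], [-0.97, 1.79], [-1.3, 1.35], [-1.93, 2.1], [-1.47, 1.37], [-3.14, 3.14]. Speed limits (rad/s): [2.57, 2.57, 3.14, 3.14, 3.14, 3.14].

### API

Orientations are given as a unit quaternion [x, y, z, w].
In Python, from station import get_state, camera, ticket gives the robot as it stands.
- The arm moves only by the shell command python3 -m creep 'ROWS' [FORCE]. ROWS is JSON, a list of rows, each an object with "delta_pos": the shift along the world's x, y, z in cm, a list of three; "twist": the turn, a rotation vector about the world's x, y, z in rad, a list of three; "grip": the finger opening in cm, from 0 to 8.54. In form: [{"delta_pos": [x, y, z], "twist": [ax, ay, az], "grip": grip}, ...]. A call has 1 to 8 rows; each row shifts and turns the commanded pose from where the row before left it; what a row does not reach is not made up. A row lasts 1/10 s, in which the tool goes at most 50 mm and 8.59 degrees, less where a joint would pass 70% of its speed; a pose out of reach is approached as far as the arm can. A call with a gripper value outside its range is refused whole. The fingers move at their own pace and stop on an object; FORCE is the grip in N (left out, the last holds). Time passes only in rows, so rows that do not move let the fingers close. It gives the time, the measured TCP pose, the force, the opening and the grip force at its end, in the units of the state.
- get_state(): the state, without advancing time (a new reading comes with each control period).
- camera(name): name is "side" or "top"; returns a dict with "img" (420x560x3 uint8, red, green, blue), "range_z" (420x560 float32, mm along the optical axis (not along the pixel's ray), 0 where there is no reading), "vertical_fov" (degrees; the focal length in pixels is half the picture's height over the tangent of half this angle, whatever the lens; pixels are square), "cx", "cy" (the principal point, pixels), "k1" (the pictures are not rectified: a ray, as slopes to the right and down, at radius r is drawn at 1 + k1 r^2 times it, then the intrinsics apply), "R" (3x3) and "t" (3): a world point X has camera coordinates R X + t. Camera axes: x right, y down, z forward; pixel columns grow to the right and rows downward; lengths in mm; the calibration is good to about 2 mm. A picture is of the moment at which its call begins.
- ticket.finish_job(): hands the job in; it is judged then, once.
The state is a dict: "clock": time; "qpos": joint angles; "qd": joint speeds; "joint_torque": joint torques, N m; "tcp_pos": TCP position; "ee_rot": TCP orientation; "ft_force": force on the tool from outside, world axes, zero at the start; "wrist_torque": the same for the moment, N m; "gripper_width": opening from 0.0 (shut) to 1.0 (fully open); "grip_force": force on a finger pad.
Only numpy, scipy, OpenCV 4.12 (cv2) and the standard library are available. Lean on these libraries where they do the work, as an engineer would, in place of code of your own. Each camera call takes 0.05 s, during which the arm holds its last target. There are 200 camera calls.

### The job

Line up the four white clay vases on the display board in order of height, one standing upright in the middle of each cork pad: the tallest on the pad nearest the grey zigzag column, then stepping down to the shortest at the end with the shallow dish. Do not knock any vase over, and leave the black beaker where it stands.

Things in the scene. Friction and masses are not known exactly. Their poses are not given: they have to be found in the camera images.
- tumbler: Loose white clay tumbler, a plain straight cylinder 48 mm across and 60 mm tall, open at the top, 0.12 kg; stands on the bench, origin at the centre of its underside, z up. Wall 4 mm; it can be gripped anywhere from outside.
- flared_cup: Loose white clay cup, 85 mm tall, open at the top, 0.15 kg, ribbed below; 48 mm across at the foot widening to 54 mm at 42 mm up, then a straight cylinder of 54 mm from 42 to 85 mm up; stands on the bench, origin at the centre of its underside, z up. 
- necked_vase: Loose white clay vase, 110 mm tall, 0.18 kg; foot 48 mm across, round belly 60 mm across at 30 mm up, narrowing to a straight neck 38 mm across from 68 to 110 mm up; stands on the bench, origin at the centre of its underside, z up. 
- bottle_vase: Loose white clay bottle-shaped vase, 140 mm tall, 0.20 kg; foot 48 mm across, body 54 mm across from 20 to 50 mm up, narrowing to a slim straight neck 26 mm across from 92 to 140 mm up; stands on the bench, origin at the centre of its underside, z up. 
- pad_a: Fixed round cork pad, 72 mm across and 6 mm thick, lying on the grey display board (18 mm thick, 110 mm deep, 620 mm long), origin at the centre of its underside (18 mm above the bench), so its top is 24 mm above the bench. One of the two end pads of the row; the row runs in the order a, b, c, d with about 95 mm from pad to pad, and a vase set on it has its origin at the pad's origin plus 6 mm in z.
- pad_b: Fixed round cork pad, 72 mm across and 6 mm thick, lying on the grey display board (18 mm thick, 110 mm deep, 620 mm long), origin at the centre of its underside (18 mm above the bench), so its top is 24 mm above the bench. Second in the row, between pad_a and pad_c.
- pad_c: Fixed round cork pad, 72 mm across and 6 mm thick, lying on the grey display board (18 mm thick, 110 mm deep, 620 mm long), origin at the centre of its underside (18 mm above the bench), so its top is 24 mm above the bench. Third in the row, between pad_b and pad_d.
- pad_d: Fixed round cork pad, 72 mm across and 6 mm thick, lying on the grey display board (18 mm thick, 110 mm deep, 620 mm long), origin at the centre of its underside (18 mm above the bench), so its top is 24 mm above the bench. The other end pad of the row, after pad_c.
- zigzag: Fixed grey folded zigzag column, about 60 x 65 mm on plan and 150 mm tall, standing on the board at one end of the row, beyond pad_a or beyond pad_d, about 113 mm from that end pad's centre; origin at the centre of its underside. It marks the end where the tallest vase goes. At the row's other end is a shallow brown dish, 76 mm across and 26 mm high.
- beaker: Loose black plastic beaker, 64 mm across at the rim and 70 mm tall, standing on the bench to the left or right of the four vases; origin at the centre of its underside. To be left alone.
There are look-alikes about, which are no part of the job. What is shaped like the bottle_vase but orange or purple is not meant. Leave any blue look-alike of the tumbler alone.

How it is judged:
By the outcome, as a careful person would: the job done as asked, in the order asked, and still so for the second after the job is handed in, with the robot touching nothing.
It also fails if it takes over 91 s, if anything falls off the work surface, if the arm or the gripper's body presses on something with over 40 N, if the wrist force passes 120 N, or if a joint passes its speed limit or range.

## Working session

There is one attempt and no reset: what is moved stays moved. The work goes in short steps, Python scripts to look and compute and a shell command to move; the robot and the scene stay as the last step left them, time stands still between calls to the robot, and variables do not carry over. Pictures are saved under pics/ and viewed, at most 14 in all, crops included, and the job is handed in when it is done.

```bash
mkdir -p pics
cat > h.py <<'E'
import numpy as np, cv2
from station import get_state, camera, ticket
def snap(n,fn=None):
    c=camera(n)
    if fn: cv2.imwrite('pics/'+fn,c['img'][:,:,::-1]); np.savez('pics/'+n+'.npz',**c)
    return c
def load(n): return dict(np.load('pics/'+n+'.npz'))
def ray(c,u,v):
    h=c['img'].shape[0]; f=h/2/np.tan(np.radians(float(c['vertical_fov']))/2)
    d=np.array([(u-c['cx'])/f,(v-c['cy'])/f]); s=d.copy()
    for _ in range(20): s=d/(1+c['k1']*(s@s))
    return np.array([s[0],s[1],1.])
def pt(c,u,v,z=None):
    r=ray(c,u,v); R=c['R'];o=-R.T@c['t']; w=R.T@r
    if z is None: return o+w*c['range_z'][int(round(v)),int(round(u))]
    return o+w*(z-o[2])/w[2]
def cloud(c):
    h,w=c['range_z'].shape; f=h/2/np.tan(np.radians(float(c['vertical_fov']))/2)
    u,v=np.meshgrid(np.arange(w),np.arange(h)); d=np.stack([(u-c['cx'])/f,(v-c['cy'])/f],-1);s=d.copy()
    for _ in range(20): s=d/(1+c['k1']*(s**2).sum(-1,keepdims=True))
    P=np.concatenate([s,np.ones((h,w,1))],-1)*c['range_z'][...,None]
    return (P-c['t'])@c['R']
E
python3 - <<'E'
from h import *
for n in('side','top'):
    c=snap(n,n+'0.png'); print(n,c['vertical_fov'],c['k1'],-c['R'].T@c['t'],c['R'][2])
s=get_state();print(s['clock'],s['tcp_pos'],s['ee_rot'],s['ft_force'])
E
```

```text
side 55.17793816813867 0.03565651814193605 [386.6118569  659.2085469  725.26259483] [ 0.14559207 -0.69158647 -0.70746809]
top 47.72669239220734 -0.13428243657808256 [ 420.62172838   18.22394563 1123.54138495] [ 0.09128343 -0.02672993 -0.99546614]
0.1 [228.89414236 499.53636889 230.57703978] [ 2.13265293e-01  9.76994013e-01 -7.35404949e-04 -2.68481234e-04] [-0.13576814 -1.03091639 -0.61494774]
```

View pics/top0.png

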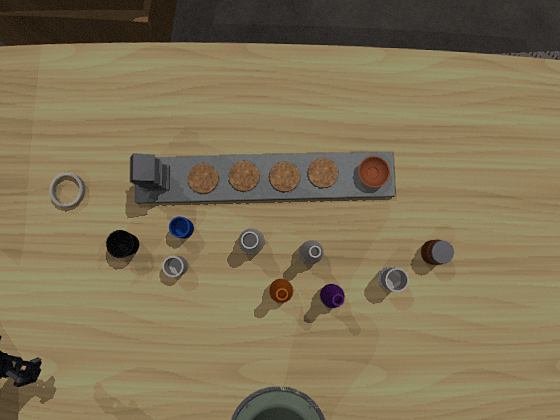

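View pics/side0.png

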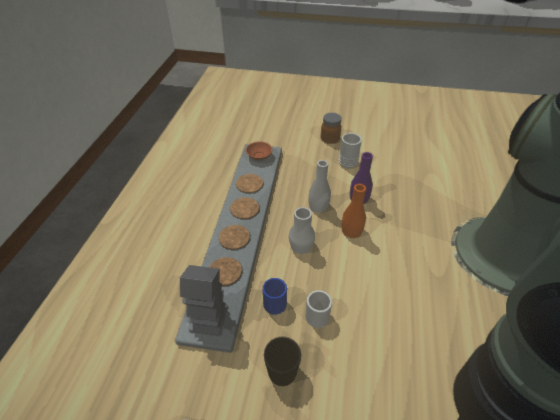

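Top view: the zigzag is at (147,170) and the dish at (374,172). The pads sit at (203,178), (244,176), (285,177) and (323,173). 

White candidates:
- (174,267) is the short straight tumbler; the blue one at (181,227) is a look-alike.
- (394,280) is the flared cup.
- (250,240) is the necked vase, with a wide neck.
- (313,252) is the bottle, slim-necked and white. The orange (281,290) and purple (332,296) ones are decoys.

I'll measure these and check them in a crop.

Run:
```python
from h import *
from scipy.optimize import least_squares
T=load('top');S=load('side')
A=cloud(T);B=cloud(S)
def tri(a,b):
    M=[];r=[]
    for c,(u,v) in((T,a),(S,b)):
        w=c['R'].T@ray(c,u,v);w/=np.linalg.norm(w);P=np.eye(3)-np.outer(w,w);M.append(P);r.append(P@(-c['R'].T@c['t']))
    return np.linalg.lstsq(np.vstack(M),np.hstack(r),rcond=None)[0]
# rim centres in both views
for n,a,b in(('tumbler',(174,266),(319,300)),('cup',(395,280),(351,142)),('neck',(250,239),(303,215)),('bottle',(314,252),(322,165)),
  ('padA',(203,178),(226,271)),('padB',(244,176),(234.5,237)),('padC',(285,177),(244.5,208)),('padD',(323,173),(250,183))):
    p=tri(a,b); print(n,p.round(0))
    for nm,C in(('top',A),('side',B)):
        m=(np.hypot(C[...,0]-p[0],C[...,1]-p[1])<48)&(C[...,2]>12 if n[0:3]!='pad' else C[...,2]>0)
        q=C[m]
        if len(q)<20: continue
        zt=np.percentile(q[:,2],97)
        if n.startswith('pad'):
            img=(T if nm=='top' else S)['img'][m].astype(int); k=(img[:,0]-img[:,2]>25)&(q[:,2]>15); q=q[k]
        else: q=q[q[:,2]>zt-25] 
        f=least_squares(lambda x:np.hypot(q[:,0]-x[0],q[:,1]-x[1])-x[2],[p[0],p[1],20],loss='soft_l1').x
        print('  ',nm,len(q),'ztop',zt.round(1),'fit',f.round(1),'mid',((q.min(0)+q.max(0))/2).round(1),'ext',np.ptp(q,axis=0).round(0))
a=cv2.resize(T['img'][200:320,130:430],None,fx=2.6,fy=2.6,interpolation=3)
b=cv2.resize(S['img'][120:340,230:400],None,fx=1.2,fy=1.2,interpolation=3)
o=np.zeros((a.shape[0]+b.shape[0],a.shape[1],3),np.uint8);o[:a.shape[0]]=a;o[a.shape[0]:,:b.shape[1]]=b
cv2.imwrite('pics/crop1.png',o[:,:,::-1])
# all tall things map: zigzag, beaker, decoys
for n,(u,v) in dict(zig=(147,170),beaker=(122,244),blue=(181,227),orange=(281,290),purple=(332,296),jar=(437,252),dish=(374,172)).items(): print(n,pt(T,u,v).round(0))
```

```text
tumbler [395. 239.  57.]
   top 181 ztop 62.9 fit [393.9 240.5  21.8] mid [394.  241.8  51.6] ext [45. 48. 27.]
   side 436 ztop 61.4 fit [396.1 244.1  21.7] mid [396.1 243.   49.7] ext [47. 48. 26.]
cup [ 372. -254.   74.]
   top 224 ztop 87.1 fit [ 372.3 -254.    24.3] mid [ 371.9 -254.8   76. ] ext [51. 53. 28.]
   side 305 ztop 85.5 fit [ 374.6 -253.3   24.8] mid [ 375.  -253.8   74.2] ext [52. 57. 27.]
neck [456.  68. 102.]
   top 114 ztop 111.8 fit [454.   68.4  16.8] mid [454.6  68.8 102.5] ext [36. 36. 27.]
   side 303 ztop 110.6 fit [456.1  71.2  17. ] mid [456.   70.6  99.3] ext [37. 39. 27.]
bottle [432. -67. 135.]
   top 83 ztop 141.5 fit [431.3 -67.4  11.1] mid [431.9 -67.5 130.3] ext [25. 24. 27.]
   side 153 ztop 140.1 fit [433.5 -65.8  11.1] mid [433.9 -66.1 128.9] ext [26. 27. 27.]
padA [600. 186.  21.]
   top 720 ztop 27.8 fit [599.9 185.8  25.2] mid [600.7 186.2  24.2] ext [69. 69. 14.]
   side 580 ztop 26.7 fit [599.  184.1  23.7] mid [602.2 183.9  23.3] ext [71. 75. 10.]
padB [607.  90.  20.]
   top 723 ztop 27.5 fit [606.7  90.2  25.3] mid [607.3  90.6  24.2] ext [70. 69. 14.]
   side 597 ztop 26.7 fit [608.8  91.6  25.5] mid [609.1  90.2  22.7] ext [70. 73. 12.]
padC [608.  -7.  18.]
   top 722 ztop 27.5 fit [607.4  -4.9  25.3] mid [607.3  -4.7  23.3] ext [71. 71. 15.]
   side 494 ztop 26.8 fit [609.3  -2.5  25.8] mid [609.5  -6.5  23.3] ext [70. 77. 11.]
padD [618. -96.  21.]
   top 710 ztop 28.1 fit [618.  -95.2  25.2] mid [617.9 -95.3  24. ] ext [71. 69. 12.]
   side 414 ztop 26.6 fit [620.7 -92.9  26.1] mid [620.9 -95.7  22.5] ext [70. 74. 11.]
zig [593. 282. 158.]
beaker [442. 377.   4.]
blue [485. 236.   7.]
orange [341.  -2.   6.]
purple [ 338. -107.  124.]
jar [ 433. -351.   76.]
dish [ 622. -218.   23.]
```

View pics/crop1.png

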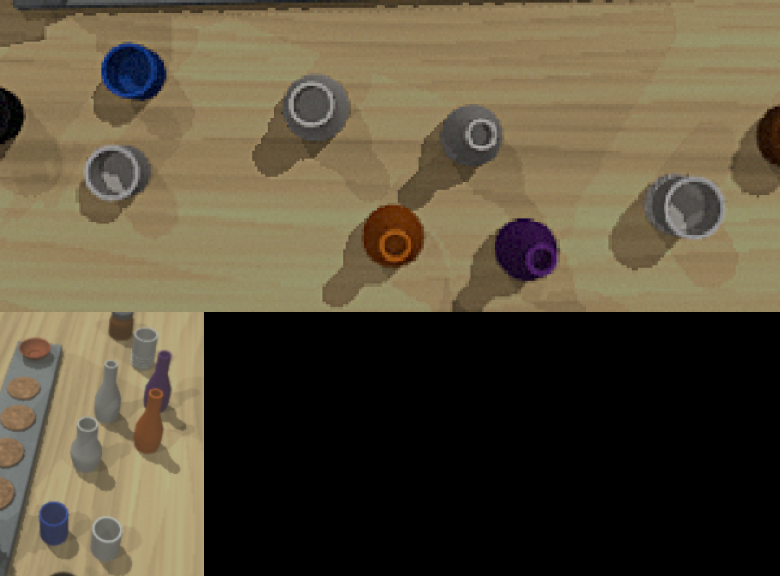

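The crop confirms all four: white straight tumbler (115,172), white cup (690,207), white wide-necked vase (312,103) and white slim bottle (480,134). The blue, orange and purple ones are decoys.

The zigzag is beside pad_a's end (+y), so: bottle→A (600.5,185.5), necked→B (608,90.5), cup→C (608.3,-5), tumbler→D (619,-95). The wrist yaw can stay as it is. Starting with the tumbler at (395,242).

```bash
python3 -m creep '[{"delta_pos":[2.08,-3.22,0],"twist":[0,0,0],"grip":8.5},{"delta_pos":[2.08,-3.22,0],"twist":[0,0,0],"grip":8.5},{"delta_pos":[2.08,-3.22,0],"twist":[0,0,0],"grip":8.5},{"delta_pos":[2.08,-3.22,0],"twist":[0,0,0],"grip":8.5},{"delta_pos":[2.08,-3.22,0],"twist":[0,0,0],"grip":8.5},{"delta_pos":[2.08,-3.22,0],"twist":[0,0,0],"grip":8.5},{"delta_pos":[2.08,-3.22,0],"twist":[0,0,0],"grip":8.5},{"delta_pos":[2.04,-3.26,0],"twist":[0,0,0],"grip":8.5}]' 30
python3 -m creep '[{"delta_pos":[0,0,-3],"twist":[0,0,0],"grip":8.5},{"delta_pos":[0,0,-3],"twist":[0,0,0],"grip":8.5},{"delta_pos":[0,0,-3],"twist":[0,0,0],"grip":8.5},{"delta_pos":[0,0,-2],"twist":[0,0,0],"grip":8.5},{"delta_pos":[0,0,0],"twist":[0,0,0],"grip":8.5},{"delta_pos":[0,0,0],"twist":[0,0,0],"grip":8.5}]'
```

```text
clock: 0.9
tcp_pos: [395.6, 240.5, 231.1]
ee_rot: [0.213, 0.977, -0.0, -0.0]
ft_force: [0.8, 0.2, 0.5]
gripper_width: 0.996
grip_force: 0.0
clock: 1.5
tcp_pos: [394.9, 241.9, 121.4]
ee_rot: [0.213, 0.977, -0.0, -0.0]
ft_force: [-0.5, 0.1, 0.8]
gripper_width: 0.994
grip_force: 0.0
```

```bash
python3 -m creep '[{"delta_pos":[0,0,-3],"twist":[0,0,0],"grip":8.5},{"delta_pos":[0,0,-3],"twist":[0,0,0],"grip":8.5},{"delta_pos":[0,0,-3],"twist":[0,0,0],"grip":8.5},{"delta_pos":[0,0,-1.8],"twist":[0,0,0],"grip":8.5},{"delta_pos":[0,0,0],"twist":[0,0,0],"grip":6},{"delta_pos":[0,0,0],"twist":[0,0,0],"grip":5.2},{"delta_pos":[0,0,0],"twist":[0,0,0],"grip":4},{"delta_pos":[0,0,0],"twist":[0,0,0],"grip":4}]' 30
python3 -m creep '[{"delta_pos":[0,0,0],"twist":[0,0,0],"grip":4},{"delta_pos":[0,0,0],"twist":[0,0,0],"grip":4},{"delta_pos":[0,0,0],"twist":[0,0,0],"grip":4},{"delta_pos":[0,0,0],"twist":[0,0,0],"grip":4},{"delta_pos":[0,0,0],"twist":[0,0,0],"grip":4}]'
```

```text
clock: 2.3
tcp_pos: [396.7, 242.6, 15.0]
ee_rot: [0.213, 0.977, 0.001, 0.001]
ft_force: [-0.1, -0.9, 8.8]
gripper_width: 0.548
grip_force: 31.2
clock: 2.8
tcp_pos: [396.7, 242.6, 15.0]
ee_rot: [0.213, 0.977, 0.001, 0.001]
ft_force: [-0.6, -1.2, 6.3]
gripper_width: 0.545
grip_force: 31.2
```

```bash
python3 -m creep '[{"delta_pos":[0,0,1],"twist":[0,0,0],"grip":4},{"delta_pos":[0,0,2],"twist":[0,0,0],"grip":4},{"delta_pos":[0,0,3],"twist":[0,0,0],"grip":4},{"delta_pos":[0,0,3],"twist":[0,0,0],"grip":4},{"delta_pos":[0,0,3],"twist":[0,0,0],"grip":4},{"delta_pos":[0,0,3],"twist":[0,0,0],"grip":4},{"delta_pos":[0,0,0],"twist":[0,0,0],"grip":4},{"delta_pos":[0,0,0],"twist":[0,0,0],"grip":4}]'
python3 - <<'E'
from h import *
snap('side','side1.png')
E
```

```text
clock: 3.6
tcp_pos: [395.6, 242.2, 164.4]
ee_rot: [0.213, 0.977, 0.001, 0.001]
ft_force: [0.2, 0.0, -1.5]
gripper_width: 0.545
grip_force: 31.3
```

View pics/side1.png

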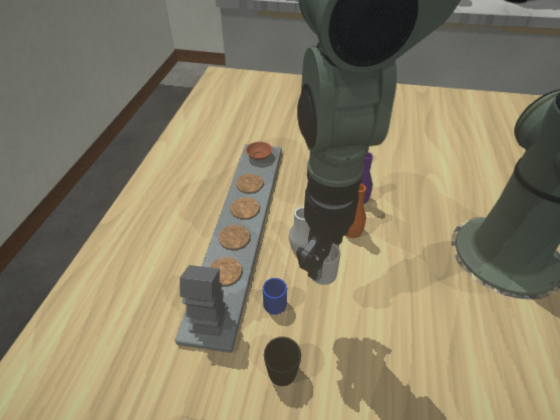

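The tumbler is held at (322,265), lifted clear. Carrying it to pad D.

```bash
python3 -m creep '[{"delta_pos":[1.5,-2.25,0],"twist":[0,0,0],"grip":4},{"delta_pos":[2.3,-3.5,0],"twist":[0,0,0],"grip":4},{"delta_pos":[2.3,-3.5,0],"twist":[0,0,0],"grip":4},{"delta_pos":[2.3,-3.5,0],"twist":[0,0,0],"grip":4},{"delta_pos":[2.3,-3.5,0],"twist":[0,0,0],"grip":4},{"delta_pos":[2.3,-3.5,0],"twist":[0,0,0],"grip":4},{"delta_pos":[2.3,-3.5,0],"twist":[0,0,0],"grip":4},{"delta_pos":[2.3,-3.5,0],"twist":[0,0,0],"grip":4}]'
python3 -m creep '[{"delta_pos":[2.3,-3.5,0],"twist":[0,0,0],"grip":4},{"delta_pos":[1.5,-2.2,0],"twist":[0,0,0],"grip":4},{"delta_pos":[1,-1.3,0],"twist":[0,0,0],"grip":4},{"delta_pos":[0,0,-3],"twist":[0,0,0],"grip":4},{"delta_pos":[0,0,-3],"twist":[0,0,0],"grip":4},{"delta_pos":[0,0,-2],"twist":[0,0,0],"grip":4},{"delta_pos":[0,0,0],"twist":[0,0,0],"grip":4},{"delta_pos":[0,0,0],"twist":[0,0,0],"grip":4}]'
python3 - <<'E'
from h import *
T=snap('top','top2.png');S=snap('side','side2.png')
o=np.hstack([cv2.resize(T['img'][110:230,250:400],None,fx=2.6,fy=2.6),cv2.resize(S['img'][90:240,200:350],(390,312))])
cv2.imwrite('pics/c2.png',o[:,:,::-1])
E
```

```text
clock: 4.45
tcp_pos: [570.7, -26.9, 161.5]
ee_rot: [0.213, 0.977, 0.0, -0.002]
ft_force: [0.1, 1.3, -0.0]
gripper_width: 0.551
grip_force: 31.3
clock: 5.25
tcp_pos: [618.2, -95.2, 82.2]
ee_rot: [0.213, 0.977, 0.0, -0.001]
ft_force: [0.7, -0.4, -1.5]
gripper_width: 0.55
grip_force: 31.3
```

View pics/c2.png

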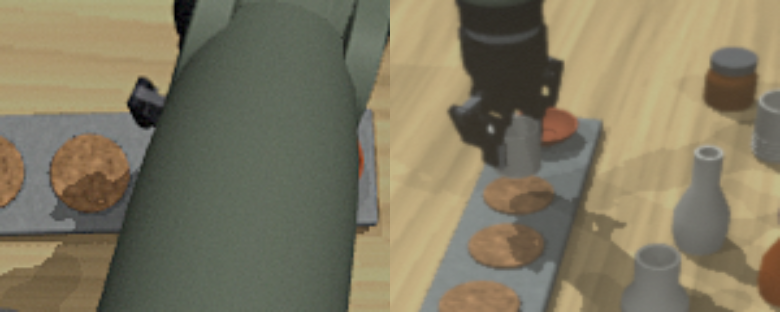

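The tumbler hangs upright over pad D in the side view. Lowering it and releasing.

```bash
python3 -m creep '[{"delta_pos":[0,0,-2],"twist":[0,0,0],"grip":4},{"delta_pos":[0,0,-1],"twist":[0,0,0],"grip":4},{"delta_pos":[0,0,-0.8],"twist":[0,0,0],"grip":4},{"delta_pos":[0,0,-0.4],"twist":[0,0,0],"grip":4},{"delta_pos":[0,0,0],"twist":[0,0,0],"grip":4},{"delta_pos":[0,0,0],"twist":[0,0,0],"grip":4}]'
python3 -m creep '[{"delta_pos":[0,0,0],"twist":[0,0,0],"grip":5},{"delta_pos":[0,0,0],"twist":[0,0,0],"grip":5.5},{"delta_pos":[0,0,0],"twist":[0,0,0],"grip":6},{"delta_pos":[0,0,0],"twist":[0,0,0],"grip":6.5},{"delta_pos":[0,0,0],"twist":[0,0,0],"grip":7},{"delta_pos":[0,0,0],"twist":[0,0,0],"grip":7}]'
python3 -m creep '[{"delta_pos":[0,0,1],"twist":[0,0,0],"grip":7},{"delta_pos":[0,0,3],"twist":[0,0,0],"grip":7},{"delta_pos":[0,0,4],"twist":[0,0,0],"grip":7},{"delta_pos":[0,0,4],"twist":[0,0,0],"grip":8.5},{"delta_pos":[0,0,0],"twist":[0,0,0],"grip":8.5}]'
```

```text
clock: 5.95
tcp_pos: [619.5, -95.6, 41.7]
ee_rot: [0.213, 0.977, -0.0, 0.0]
ft_force: [0.2, -0.7, -1.2]
gripper_width: 0.549
grip_force: 31.3
clock: 6.55
tcp_pos: [619.2, -95.5, 41.3]
ee_rot: [0.213, 0.977, -0.0, 0.0]
ft_force: [0.4, -0.4, -1.1]
gripper_width: 0.819
grip_force: 0.0
clock: 7.05
tcp_pos: [623.2, -96.5, 168.6]
ee_rot: [0.213, 0.977, -0.0, 0.006]
ft_force: [1.2, -0.2, -0.4]
gripper_width: 0.992
grip_force: 0.0
```

```bash
python3 -m creep '[{"delta_pos":[-3,-2,0],"twist":[0,0,0],"grip":8.5},{"delta_pos":[-4,-2.5,0],"twist":[0,0,0],"grip":8.5},{"delta_pos":[-4,-2.5,0],"twist":[0,0,0],"grip":8.5},{"delta_pos":[-4,-2.5,0],"twist":[0,0,0],"grip":8.5},{"delta_pos":[-4,-2.5,0],"twist":[0,0,0],"grip":8.5},{"delta_pos":[-4,-2.5,0],"twist":[0,0,0],"grip":8.5},{"delta_pos":[-1.6,-1.4,0],"twist":[0,0,0],"grip":8.5},{"delta_pos":[0,0,0],"twist":[0,0,0],"grip":8.5}]'
python3 - <<'E'
from h import *
T=snap('top','top3.png');S=snap('side','side3.png');print(get_state()['tcp_pos'])
o=np.hstack([cv2.resize(T['img'][120:320,180:480],(450,300)),cv2.resize(S['img'][90:290,200:400],(300,300))])
cv2.imwrite('pics/c3.png',o[:,:,::-1])
A=cloud(T);B=cloud(S)
for C in(A,B):
    m=(np.hypot(C[...,0]-619,C[...,1]+95)<45)&(C[...,2]>60);q=C[m]
    if len(q): print(len(q),((q.min(0)+q.max(0))/2).round(1),np.ptp(q,axis=0).round(0),q[:,2].max())
E
```

```text
clock: 7.85
tcp_pos: [371.3, -255.8, 161.6]
ee_rot: [0.215, 0.977, -0.0, -0.0]
ft_force: [0.3, 0.2, -0.2]
gripper_width: 0.999
grip_force: 0.0
[ 373.30672002 -254.74662779  161.62976668]
185 [617.1 -94.   73.7] [47. 47. 27.] 86.98923491257746
286 [619.4 -91.9  73.8] [46. 50. 27.] 87.52793750060744
```

View pics/c3.png

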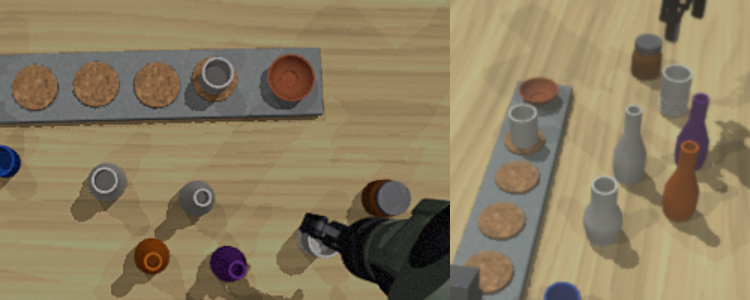

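The tumbler stands upright, centred on pad D to within about 2 mm (top crop (217,72)). Next is the cup.

```bash
python3 -m creep '[{"delta_pos":[0,0,-3],"twist":[0,0,0],"grip":8.5},{"delta_pos":[0,0,-3],"twist":[0,0,0],"grip":8.5},{"delta_pos":[0,0,-3],"twist":[0,0,0],"grip":8.5},{"delta_pos":[0,0,-2.2],"twist":[0,0,0],"grip":8.5},{"delta_pos":[0,0,-0.9],"twist":[0,0,0],"grip":8.5},{"delta_pos":[0,0,0],"twist":[0,0,0],"grip":7},{"delta_pos":[0,0,0],"twist":[0,0,0],"grip":6},{"delta_pos":[0,0,0],"twist":[0,0,0],"grip":4.5}]' 30
python3 -m creep '[{"delta_pos":[0,0,0],"twist":[0,0,0],"grip":4.5},{"delta_pos":[0,0,0],"twist":[0,0,0],"grip":4.5},{"delta_pos":[0,0,0],"twist":[0,0,0],"grip":4.5},{"delta_pos":[0,0,0],"twist":[0,0,0],"grip":4.5}]'
python3 -m creep '[{"delta_pos":[0,0,1],"twist":[0,0,0],"grip":4.5},{"delta_pos":[0,0,2],"twist":[0,0,0],"grip":4.5},{"delta_pos":[0,0,3],"twist":[0,0,0],"grip":4.5},{"delta_pos":[0,0,3],"twist":[0,0,0],"grip":4.5},{"delta_pos":[0,0,3],"twist":[0,0,0],"grip":4.5},{"delta_pos":[0,0,0],"twist":[0,0,0],"grip":4.5},{"delta_pos":[0,0,0],"twist":[0,0,0],"grip":4.5}]'
```

```text
clock: 8.75
tcp_pos: [374.3, -255.2, 41.5]
ee_rot: [0.213, 0.977, -0.001, 0.001]
ft_force: [-0.4, -0.7, -1.8]
gripper_width: 0.636
grip_force: 31.8
clock: 9.15
tcp_pos: [374.3, -255.2, 41.5]
ee_rot: [0.213, 0.977, -0.0, 0.001]
ft_force: [0.3, 0.6, 5.7]
gripper_width: 0.633
grip_force: 32.3
clock: 9.85
tcp_pos: [373.3, -254.7, 161.0]
ee_rot: [0.213, 0.977, -0.001, 0.001]
ft_force: [-0.7, -0.3, -1.7]
gripper_width: 0.633
grip_force: 32.1
```

```bash
python3 -m creep '[{"delta_pos":[1.5,1.5,0],"twist":[0,0,0],"grip":4.5},{"delta_pos":[2.5,2.6,0],"twist":[0,0,0],"grip":4.5},{"delta_pos":[2.5,2.6,0],"twist":[0,0,0],"grip":4.5},{"delta_pos":[2.5,2.6,0],"twist":[0,0,0],"grip":4.5},{"delta_pos":[2.5,2.6,0],"twist":[0,0,0],"grip":4.5},{"delta_pos":[2.5,2.6,0],"twist":[0,0,0],"grip":4.5},{"delta_pos":[2.5,2.6,0],"twist":[0,0,0],"grip":4.5},{"delta_pos":[2.5,2.6,0],"twist":[0,0,0],"grip":4.5}]'
python3 -m creep '[{"delta_pos":[2.5,2.6,0],"twist":[0,0,0],"grip":4.5},{"delta_pos":[1.5,1.6,0],"twist":[0,0,0],"grip":4.5},{"delta_pos":[0.5,1,0],"twist":[0,0,0],"grip":4.5},{"delta_pos":[0,0,-2],"twist":[0,0,0],"grip":4.5},{"delta_pos":[0,0,-2],"twist":[0,0,0],"grip":4.5},{"delta_pos":[0,0,-1],"twist":[0,0,0],"grip":4.5},{"delta_pos":[0,0,0],"twist":[0,0,0],"grip":4.5},{"delta_pos":[0,0,0],"twist":[0,0,0],"grip":4.5}]'
python3 -c "
from station import *
print([get_state()['tcp_pos'].round(1) if hasattr(get_state()['tcp_pos'],'round') else get_state()['tcp_pos']])"
```

```text
clock: 10.65
tcp_pos: [562.7, -56.0, 158.4]
ee_rot: [0.213, 0.977, -0.0, -0.002]
ft_force: [0.7, -1.0, -1.9]
gripper_width: 0.635
grip_force: 32.2
clock: 11.45
tcp_pos: [607.8, -5.9, 110.3]
ee_rot: [0.214, 0.977, -0.0, -0.0]
ft_force: [0.6, -0.7, -1.7]
gripper_width: 0.634
grip_force: 32.3
[array([607.8,  -5.9, 110.3])]
```

```bash
python3 -m creep '[{"delta_pos":[0,0,-1.5],"twist":[0,0,0],"grip":4.5},{"delta_pos":[0,0,-1.2],"twist":[0,0,0],"grip":4.5},{"delta_pos":[0,0,-1],"twist":[0,0,0],"grip":4.5},{"delta_pos":[0,0,-0.6],"twist":[0,0,0],"grip":4.5},{"delta_pos":[0,0,0],"twist":[0,0,0],"grip":4.5},{"delta_pos":[0,0,0],"twist":[0,0,0],"grip":4.5}]'
python3 -m creep '[{"delta_pos":[0,0,0],"twist":[0,0,0],"grip":5.6},{"delta_pos":[0,0,0],"twist":[0,0,0],"grip":6},{"delta_pos":[0,0,0],"twist":[0,0,0],"grip":6.5},{"delta_pos":[0,0,0],"twist":[0,0,0],"grip":7},{"delta_pos":[0,0,0],"twist":[0,0,0],"grip":7},{"delta_pos":[0,0,0],"twist":[0,0,0],"grip":7}]'
python3 -m creep '[{"delta_pos":[0,0,1],"twist":[0,0,0],"grip":7},{"delta_pos":[0,0,3],"twist":[0,0,0],"grip":7},{"delta_pos":[0,0,4],"twist":[0,0,0],"grip":7},{"delta_pos":[0,0,4],"twist":[0,0,0],"grip":8.5},{"delta_pos":[0,0,0],"twist":[0,0,0],"grip":8.5}]'
```

```text
clock: 12.05
tcp_pos: [608.3, -5.5, 67.4]
ee_rot: [0.213, 0.977, -0.0, 0.0]
ft_force: [-0.3, 0.0, -1.5]
gripper_width: 0.637
grip_force: 32.3
clock: 12.65
tcp_pos: [608.2, -5.5, 67.3]
ee_rot: [0.213, 0.977, -0.0, 0.0]
ft_force: [-0.2, 1.1, 0.0]
gripper_width: 0.819
grip_force: 0.0
clock: 13.15
tcp_pos: [612.1, -5.9, 194.4]
ee_rot: [0.213, 0.977, 0.0, 0.006]
ft_force: [-0.6, -0.2, 0.1]
gripper_width: 0.995
grip_force: 0.0
```

```bash
python3 -m creep '[{"delta_pos":[-3,1.5,0],"twist":[0,0,0],"grip":8.5},{"delta_pos":[-4,2,0],"twist":[0,0,0],"grip":8.5},{"delta_pos":[-4,2,0],"twist":[0,0,0],"grip":8.5},{"delta_pos":[-3,1.5,0],"twist":[0,0,0],"grip":8.5},{"delta_pos":[-1.3,0.5,0],"twist":[0,0,0],"grip":8.5},{"delta_pos":[0,0,0],"twist":[0,0,0],"grip":8.5},{"delta_pos":[0,0,0],"twist":[0,0,0],"grip":8.5}]'
python3 - <<'E'
from h import *
T=snap('top','top4.png');S=snap('side','side4.png');print(get_state()['tcp_pos'])
for C in(cloud(T),cloud(S)):
    m=(np.hypot(C[...,0]-608,C[...,1]+5)<45)&(C[...,2]>75)&(C[...,2]<125);q=C[m]
    if len(q): print(len(q),((q.min(0)+q.max(0))/2).round(1),np.ptp(q,axis=0).round(0),q[:,2].max())
o=np.hstack([cv2.resize(T['img'][120:320,180:480],(450,300)),cv2.resize(S['img'][90:290,200:400],(300,300))])
cv2.imwrite('pics/c4.png',o[:,:,::-1])
E
```

```text
clock: 13.85
tcp_pos: [456.8, 69.1, 187.9]
ee_rot: [0.213, 0.977, 0.0, 0.001]
ft_force: [0.2, 0.1, -0.5]
gripper_width: 0.993
grip_force: 0.0
[457.0188341   68.89346526 187.52747297]
247 [606.5  -4.8  94.5] [53. 52. 39.] 113.90732744040375
501 [608.7  -3.   93.5] [54. 55. 37.] 111.98704501173688
```

View pics/c4.png

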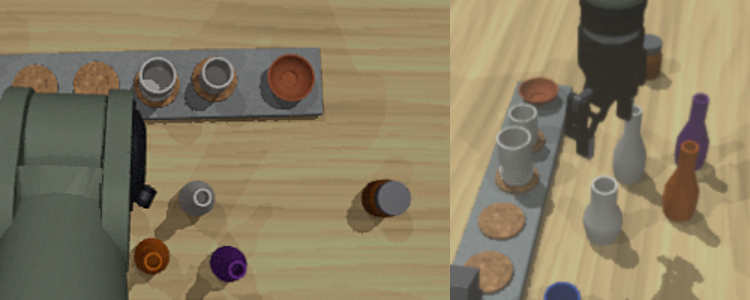

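The cup is centred on pad C (crop (157,75)). Next is the necked vase.

```bash
python3 -m creep '[{"delta_pos":[-0.15,0.07,-3],"twist":[0,0,0],"grip":8.5},{"delta_pos":[0,0,-3],"twist":[0,0,0],"grip":8.5},{"delta_pos":[0,0,-3],"twist":[0,0,0],"grip":8.5},{"delta_pos":[0,0,-2],"twist":[0,0,0],"grip":8.5},{"delta_pos":[0,0,-0.9],"twist":[0,0,0],"grip":8.5},{"delta_pos":[0,0,0],"twist":[0,0,0],"grip":6},{"delta_pos":[0,0,0],"twist":[0,0,0],"grip":4.8},{"delta_pos":[0,0,0],"twist":[0,0,0],"grip":4.2}]' 30
python3 -m creep '[{"delta_pos":[0,0,0],"twist":[0,0,0],"grip":3},{"delta_pos":[0,0,0],"twist":[0,0,0],"grip":3},{"delta_pos":[0,0,0],"twist":[0,0,0],"grip":3},{"delta_pos":[0,0,0],"twist":[0,0,0],"grip":3},{"delta_pos":[0,0,0],"twist":[0,0,0],"grip":3},{"delta_pos":[0,0,0],"twist":[0,0,0],"grip":3}]'
python3 -m creep '[{"delta_pos":[0,0,1],"twist":[0,0,0],"grip":3},{"delta_pos":[0,0,2],"twist":[0,0,0],"grip":3},{"delta_pos":[0,0,3],"twist":[0,0,0],"grip":3},{"delta_pos":[0,0,3],"twist":[0,0,0],"grip":3},{"delta_pos":[0,0,0],"twist":[0,0,0],"grip":3},{"delta_pos":[0,0,0],"twist":[0,0,0],"grip":3}]'
```

```text
clock: 14.75
tcp_pos: [454.9, 70.0, 69.3]
ee_rot: [0.213, 0.977, 0.0, 0.001]
ft_force: [0.4, -1.2, 0.6]
gripper_width: 0.511
grip_force: 1.0
clock: 15.35
tcp_pos: [454.9, 70.0, 69.6]
ee_rot: [0.213, 0.977, 0.0, 0.001]
ft_force: [-0.5, -0.6, 5.9]
gripper_width: 0.49
grip_force: 30.2
clock: 15.95
tcp_pos: [453.9, 70.3, 158.9]
ee_rot: [0.213, 0.977, 0.0, 0.001]
ft_force: [0.1, 0.2, -2.7]
gripper_width: 0.49
grip_force: 31.1
```

```bash
python3 -m creep '[{"delta_pos":[1.5,0.2,0],"twist":[0,0,0],"grip":3},{"delta_pos":[2.5,0.4,0],"twist":[0,0,0],"grip":3},{"delta_pos":[3,0.4,0],"twist":[0,0,0],"grip":3},{"delta_pos":[3,0.4,0],"twist":[0,0,0],"grip":3},{"delta_pos":[2.5,0.4,0],"twist":[0,0,0],"grip":3},{"delta_pos":[2,0.2,0],"twist":[0,0,0],"grip":3},{"delta_pos":[0.8,0,0],"twist":[0,0,0],"grip":3},{"delta_pos":[0,0,-3],"twist":[0,0,0],"grip":3}]'
python3 -m creep '[{"delta_pos":[0,0,-1],"twist":[0,0,0],"grip":3},{"delta_pos":[0,0,0],"twist":[0,0,0],"grip":3},{"delta_pos":[0,0,0],"twist":[0,0,0],"grip":3}]'
python3 - <<'E'
from h import *
S=snap('side','side5.png')
cv2.imwrite('pics/c5.png',cv2.resize(S['img'][120:300,160:340],(540,540),interpolation=2)[:,:,::-1])
E
```

```text
clock: 16.75
tcp_pos: [609.9, 90.2, 130.1]
ee_rot: [0.213, 0.977, 0.001, 0.003]
ft_force: [2.0, 0.2, -2.7]
gripper_width: 0.488
grip_force: 31.1
clock: 17.05
tcp_pos: [605.8, 90.2, 118.2]
ee_rot: [0.213, 0.977, -0.0, -0.001]
ft_force: [0.5, -1.0, -2.2]
gripper_width: 0.486
grip_force: 31.1
```

View pics/c5.png

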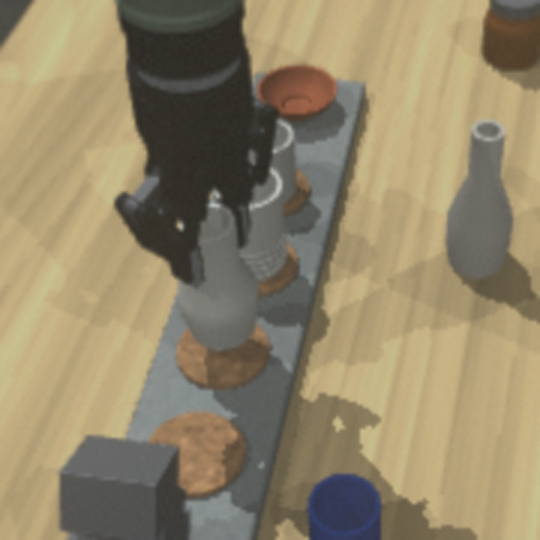

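The necked vase hangs over pad B at (220,300), nearly upright. Nudging it, lowering until contact and releasing.

```bash
python3 -m creep '[{"delta_pos":[0.2,0,-1],"twist":[0,0,0],"grip":3},{"delta_pos":[0,0,-0.8],"twist":[0,0,0],"grip":3},{"delta_pos":[0,0,-0.4],"twist":[0,0,0],"grip":3},{"delta_pos":[0,0,-0.1],"twist":[0,0,0],"grip":3},{"delta_pos":[0,0,0],"twist":[0,0,0],"grip":3},{"delta_pos":[0,0,0],"twist":[0,0,0],"grip":3}]'
python3 -m creep '[{"delta_pos":[0,0,-0.1],"twist":[0,0,0],"grip":3},{"delta_pos":[0,0,0],"twist":[0,0,0],"grip":3}]'
```

```text
clock: 17.7
tcp_pos: [608.8, 90.2, 95.5]
ee_rot: [0.213, 0.977, 0.0, 0.0]
ft_force: [0.1, -0.8, -2.4]
gripper_width: 0.485
grip_force: 31.1
clock: 17.9
tcp_pos: [608.8, 90.2, 94.4]
ee_rot: [0.213, 0.977, 0.0, 0.0]
ft_force: [-0.7, 0.3, -1.2]
gripper_width: 0.485
grip_force: 31.1
```

```bash
python3 -m creep '[{"delta_pos":[0,0,-0.05],"twist":[0,0,0],"grip":4.4},{"delta_pos":[0,0,0],"twist":[0,0,0],"grip":4.8},{"delta_pos":[0,0,0],"twist":[0,0,0],"grip":5.4},{"delta_pos":[0,0,0],"twist":[0,0,0],"grip":6},{"delta_pos":[0,0,0],"twist":[0,0,0],"grip":6.5},{"delta_pos":[0,0,0],"twist":[0,0,0],"grip":7}]'
python3 -m creep '[{"delta_pos":[0,0,1],"twist":[0,0,0],"grip":7},{"delta_pos":[0,0,3],"twist":[0,0,0],"grip":7},{"delta_pos":[0,0,4],"twist":[0,0,0],"grip":7},{"delta_pos":[0,0,4],"twist":[0,0,0],"grip":8.5},{"delta_pos":[0,0,0],"twist":[0,0,0],"grip":8.5}]'
```

```text
clock: 18.5
tcp_pos: [608.7, 90.2, 93.9]
ee_rot: [0.213, 0.977, 0.0, 0.0]
ft_force: [0.6, 0.1, -0.2]
gripper_width: 0.818
grip_force: 0.0
clock: 19.0
tcp_pos: [612.4, 90.4, 221.1]
ee_rot: [0.213, 0.977, 0.001, 0.006]
ft_force: [0.1, 0.2, -0.2]
gripper_width: 0.993
grip_force: 0.0
```

```bash
python3 -m creep '[{"delta_pos":[-2,-2,0],"twist":[0,0,0],"grip":8.5},{"delta_pos":[-4,-3.5,0],"twist":[0,0,0],"grip":8.5},{"delta_pos":[-4,-3.5,0],"twist":[0,0,0],"grip":8.5},{"delta_pos":[-4,-3.5,0],"twist":[0,0,0],"grip":8.5},{"delta_pos":[-3,-2.5,0],"twist":[0,0,0],"grip":8.5},{"delta_pos":[-0.7,-0.7,0],"twist":[0,0,0],"grip":8.5},{"delta_pos":[0,0,0],"twist":[0,0,0],"grip":8.5},{"delta_pos":[0,0,0],"twist":[0,0,0],"grip":8.5}]'
python3 - <<'E'
from h import *
T=snap('top','top6.png');S=snap('side','side6.png');print(get_state()['tcp_pos'])
for C in(cloud(T),cloud(S)):
    m=(np.hypot(C[...,0]-608,C[...,1]-90)<45)&(C[...,2]>110)&(C[...,2]<150);q=C[m]
    if len(q): print(len(q),((q.min(0)+q.max(0))/2).round(1),np.ptp(q,axis=0).round(0),q[:,2].max())
    m=(np.hypot(C[...,0]-432,C[...,1]+67)<25)&(C[...,2]>110)&(C[...,2]<145);q=C[m]
    if len(q): print('bottle',len(q),((q.min(0)+q.max(0))/2).round(1),np.ptp(q,axis=0).round(0),q[:,2].max())
o=np.hstack([cv2.resize(T['img'][120:320,180:480],(450,300)),cv2.resize(S['img'][90:290,200:400],(300,300))])
cv2.imwrite('pics/c6.png',o[:,:,::-1])
E
```

```text
clock: 19.8
tcp_pos: [439.9, -60.4, 214.2]
ee_rot: [0.213, 0.977, 0.0, 0.001]
ft_force: [0.7, 0.6, 0.2]
gripper_width: 0.995
grip_force: 0.0
[439.97867613 -60.01708912 213.87365229]
162 [607.8  89.2 124. ] [38. 38. 27.] 137.64921155373955
309 [609.1  91.4 123.3] [37. 37. 26.] 136.44042778502268
bottle 172 [433.8 -65.4 126.3] [26. 26. 32.] 142.50739242956274
```

View pics/c6.png

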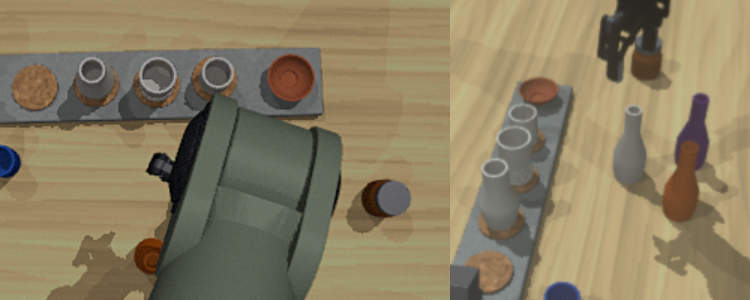

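The necked vase stands upright in the middle of pad B (crop (92,75)). Now the bottle.

```bash
python3 -m creep '[{"delta_pos":[-0.7,-0.65,-1],"twist":[0,0,0],"grip":8.5},{"delta_pos":[0,0,-3],"twist":[0,0,0],"grip":8.5},{"delta_pos":[0,0,-3],"twist":[0,0,0],"grip":8.5},{"delta_pos":[0,0,-3],"twist":[0,0,0],"grip":8.5},{"delta_pos":[0,0,-1.4],"twist":[0,0,0],"grip":8.5},{"delta_pos":[0,0,0],"twist":[0,0,0],"grip":6},{"delta_pos":[0,0,0],"twist":[0,0,0],"grip":4.5},{"delta_pos":[0,0,0],"twist":[0,0,0],"grip":3.5}]' 30
python3 -m creep '[{"delta_pos":[0,0,0],"twist":[0,0,0],"grip":3},{"delta_pos":[0,0,0],"twist":[0,0,0],"grip":2.8},{"delta_pos":[0,0,0],"twist":[0,0,0],"grip":2},{"delta_pos":[0,0,0],"twist":[0,0,0],"grip":2},{"delta_pos":[0,0,0],"twist":[0,0,0],"grip":2},{"delta_pos":[0,0,0],"twist":[0,0,0],"grip":2},{"delta_pos":[0,0,0],"twist":[0,0,0],"grip":2}]'
```

```text
clock: 20.7
tcp_pos: [432.5, -67.2, 100.5]
ee_rot: [0.213, 0.977, -0.0, 0.001]
ft_force: [0.4, -0.5, -0.1]
gripper_width: 0.506
grip_force: 0.0
clock: 21.4
tcp_pos: [432.8, -67.6, 100.8]
ee_rot: [0.213, 0.977, -0.0, 0.001]
ft_force: [-1.2, -1.5, 6.9]
gripper_width: 0.373
grip_force: 29.9
```

```bash
python3 -m creep '[{"delta_pos":[0,0,1],"twist":[0,0,0],"grip":2},{"delta_pos":[0,0,2],"twist":[0,0,0],"grip":2},{"delta_pos":[0,0,3],"twist":[0,0,0],"grip":2},{"delta_pos":[0,0,3],"twist":[0,0,0],"grip":2},{"delta_pos":[0,0,2],"twist":[0,0,0],"grip":2},{"delta_pos":[0,0,0],"twist":[0,0,0],"grip":2}]'
python3 -m creep '[{"delta_pos":[1,1.5,0],"twist":[0,0,0],"grip":2},{"delta_pos":[1.6,2.4,0],"twist":[0,0,0],"grip":2},{"delta_pos":[1.8,2.7,0],"twist":[0,0,0],"grip":2},{"delta_pos":[1.8,2.7,0],"twist":[0,0,0],"grip":2},{"delta_pos":[1.8,2.7,0],"twist":[0,0,0],"grip":2},{"delta_pos":[1.8,2.7,0],"twist":[0,0,0],"grip":2},{"delta_pos":[1.8,2.7,0],"twist":[0,0,0],"grip":2},{"delta_pos":[1.8,2.7,0],"twist":[0,0,0],"grip":2}]'
python3 -m creep '[{"delta_pos":[1.5,2.3,0],"twist":[0,0,0],"grip":2},{"delta_pos":[1.2,1.7,0],"twist":[0,0,0],"grip":2},{"delta_pos":[0.7,1.2,0],"twist":[0,0,0],"grip":2},{"delta_pos":[0,0,-2],"twist":[0,0,0],"grip":2},{"delta_pos":[0,0,-2],"twist":[0,0,0],"grip":2},{"delta_pos":[0,0,-1],"twist":[0,0,0],"grip":2},{"delta_pos":[0,0,0],"twist":[0,0,0],"grip":2},{"delta_pos":[0,0,0],"twist":[0,0,0],"grip":2}]'
python3 - <<'E'
from h import *
S=snap('side','side7.png')
cv2.imwrite('pics/c7.png',cv2.resize(S['img'][120:350,130:360],(552,552),interpolation=2)[:,:,::-1])
E
```

```text
clock: 22.0
tcp_pos: [433.4, -67.5, 212.6]
ee_rot: [0.213, 0.977, -0.0, 0.003]
ft_force: [-0.5, 0.1, -2.4]
gripper_width: 0.368
grip_force: 30.3
clock: 22.8
tcp_pos: [565.3, 135.1, 207.9]
ee_rot: [0.213, 0.977, -0.0, -0.001]
ft_force: [-0.2, -0.2, -1.8]
gripper_width: 0.374
grip_force: 30.4
clock: 23.6
tcp_pos: [599.6, 185.8, 159.6]
ee_rot: [0.213, 0.977, -0.0, -0.0]
ft_force: [0.2, -0.7, -1.7]
gripper_width: 0.37
grip_force: 30.4
```

View pics/c7.png

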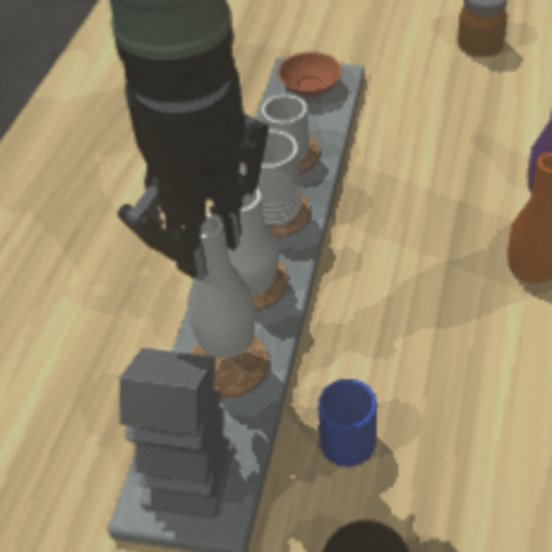

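The bottle is upright above pad A (222,330). Lowering it.

```bash
python3 -m creep '[{"delta_pos":[0.05,0,-1.3],"twist":[0,0,0],"grip":2},{"delta_pos":[0,0,-1],"twist":[0,0,0],"grip":2},{"delta_pos":[0,0,-0.6],"twist":[0,0,0],"grip":2},{"delta_pos":[0,0,-0.4],"twist":[0,0,0],"grip":2},{"delta_pos":[0,0,0],"twist":[0,0,0],"grip":2},{"delta_pos":[0,0,0],"twist":[0,0,0],"grip":2}]'
python3 -m creep '[{"delta_pos":[0,0,-0.1],"twist":[0,0,0],"grip":2},{"delta_pos":[0,0,0],"twist":[0,0,0],"grip":2}]'
```

```text
clock: 24.25
tcp_pos: [600.4, 185.9, 126.8]
ee_rot: [0.213, 0.977, 0.0, 0.0]
ft_force: [0.4, -0.0, -2.7]
gripper_width: 0.373
grip_force: 30.4
clock: 24.45
tcp_pos: [600.5, 186.0, 126.0]
ee_rot: [0.213, 0.977, 0.0, 0.0]
ft_force: [-0.4, 0.4, -2.3]
gripper_width: 0.372
grip_force: 30.4
```

```bash
python3 -m creep '[{"delta_pos":[0,0,-0.1],"twist":[0,0,0],"grip":2},{"delta_pos":[0,0,0],"twist":[0,0,0],"grip":2}]'
python3 -m creep '[{"delta_pos":[0,0,0],"twist":[0,0,0],"grip":3.4},{"delta_pos":[0,0,0],"twist":[0,0,0],"grip":3.8},{"delta_pos":[0,0,0],"twist":[0,0,0],"grip":4.4},{"delta_pos":[0,0,0],"twist":[0,0,0],"grip":5.2},{"delta_pos":[0,0,0],"twist":[0,0,0],"grip":6},{"delta_pos":[0,0,0],"twist":[0,0,0],"grip":6}]'
python3 -m creep '[{"delta_pos":[0,0,1],"twist":[0,0,0],"grip":6},{"delta_pos":[0,0,3],"twist":[0,0,0],"grip":6},{"delta_pos":[0,0,4],"twist":[0,0,0],"grip":6},{"delta_pos":[0,0,3],"twist":[0,0,0],"grip":6},{"delta_pos":[-3,0,0],"twist":[0,0,0],"grip":6},{"delta_pos":[-4,0,0],"twist":[0,0,0],"grip":6},{"delta_pos":[-4,0,0],"twist":[0,0,0],"grip":6},{"delta_pos":[-4,0,0],"twist":[0,0,0],"grip":6}]'
python3 -m creep '[{"delta_pos":[-4,1,0],"twist":[0,0,0],"grip":6},{"delta_pos":[-4,1,0],"twist":[0,0,0],"grip":6},{"delta_pos":[0,0,0],"twist":[0,0,0],"grip":6},{"delta_pos":[0,0,0],"twist":[0,0,0],"grip":6}]'
python3 - <<'E'
from h import *
T=snap('top','top8.png');S=snap('side','side8.png')
for n,C in(('top',cloud(T)),('side',cloud(S))):
  for x,y,a,b in((600.5,185.5,135,170),(608,90.5,110,140),(608,-5,80,115),(619,-95,60,90)):
    m=(np.hypot(C[...,0]-x,C[...,1]-y)<42)&(C[...,2]>a)&(C[...,2]<b);q=C[m]
    if len(q): print(n,len(q),((q.min(0)+q.max(0))/2-[x,y,0]).round(1),np.ptp(q,axis=0).round(0),q[:,2].max())
o=np.hstack([cv2.resize(T['img'][110:290,100:430],(495,270)),cv2.resize(S['img'][110:370,160:420],(300,300))[:270]])
cv2.imwrite('pics/c8.png',o[:,:,::-1])
E
```

```text
clock: 24.65
tcp_pos: [600.5, 186.0, 125.0]
ee_rot: [0.213, 0.977, 0.0, 0.0]
ft_force: [-0.5, 0.8, -2.2]
gripper_width: 0.373
grip_force: 30.4
clock: 25.25
tcp_pos: [600.4, 185.9, 124.9]
ee_rot: [0.213, 0.977, 0.0, 0.0]
ft_force: [-0.7, -0.1, 0.1]
gripper_width: 0.699
grip_force: 0.0
clock: 26.05
tcp_pos: [449.0, 185.8, 235.5]
ee_rot: [0.213, 0.977, 0.0, 0.0]
ft_force: [0.0, -0.3, 1.1]
gripper_width: 0.704
grip_force: 0.0
clock: 26.45
tcp_pos: [370.4, 206.3, 235.9]
ee_rot: [0.213, 0.977, 0.001, 0.001]
ft_force: [0.5, -0.3, 0.0]
gripper_width: 0.705
grip_force: 0.0
top 127 [ -1.2  -1.  151.7] [26. 23. 33.] 168.2272365255327
top 163 [ -0.5  -1.4 124.8] [37. 38. 29.] 139.2670236437174
top 229 [-1.3  0.2 97.1] [53. 52. 33.] 113.50950338538867
top 189 [-2.1  1.3 74.5] [47. 46. 29.] 88.96028120525585
side 245 [  0.    1.5 150.5] [26. 26. 31.] 165.83918688054735
side 307 [  0.7   0.6 123.2] [37. 39. 26.] 136.27466625061817
side 455 [ 1.4  2.7 96.1] [55. 54. 32.] 112.1271568899761
side 250 [ 0.9  2.4 73.5] [48. 49. 27.] 87.0109746254951
```

View pics/c8.png

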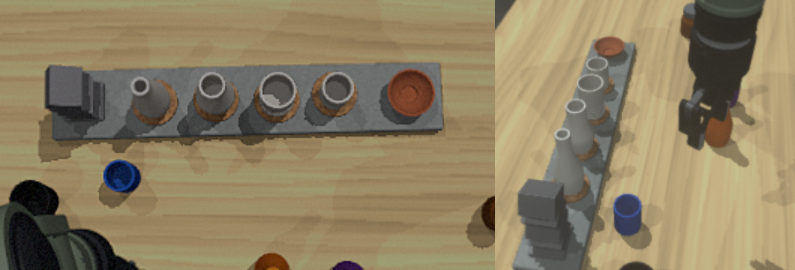

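All four vases stand upright on the pads within about 2 mm: bottle (142,87), necked (211,85), cup (277,92), tumbler (338,88). The beaker and the blue look-alike are where they were. Handing in.

```bash
python3 -c "
from station import ticket
print(ticket.finish_job())"
```

```text
the job is handed in; nothing more can be done
None
```

The job is handed in at about 26.5 s: from the zigzag to the dish, the bottle vase, necked vase, flared cup and tumbler stand upright on pads A to D, centred to about 2 mm, and I didn't touch the beaker or the look-alikes.

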